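# Seat the polish tins and take off the polish pot's cap

## Task

Lay out the shoeshine kit for a customer: first put the two oxblood polish tins, one by one, flat into the two round wells in the deck of the pine kit box, one tin in each. Then open the pot that stands beside the wells: its thread may be right- or left-handed, so try turning its cap both ways, unscrew it without forcing it, lift it well clear (about 60 to 100 mm) straight above its pot, and finish holding it there in the gripper, still and upright. Leave the other pot shut, and the coin tin, shoehorn and welt brush where they are.

Things in the scene. Friction and masses are not known exactly. Their poses are not given: they have to be found in the camera images.
- kit: Portable pine shoeshine kit box, fixed on the bench: 206 x 346 mm (x, y), flat deck 110 mm above the bench. Origin at the centre of its underside; -x is the side with the compartment door and brass cam lock (shut, not used). Deck, along y: the two wells at y = -115 mm (x = -50 and +50 mm), then one pot at y = +5 mm, the other at y = +115 mm (both x = 0).
- well_0 (a point): Centre of the floor of a round well in the kit's deck (z up). The well is 61 mm across and 12 mm deep, so a seated tin stands 16 mm proud of the deck. This is the well nearer to the kit's -x (cam lock) side.
- well_1 (a point): Centre of the floor of a round well in the kit's deck (z up). The well is 61 mm across and 12 mm deep, so a seated tin stands 16 mm proud of the deck. This is the well nearer to the kit's +x side.
- pot_place (a point): Point on the deck (110 mm above the bench), at the kit's x = 0, y = +5 mm: the underside centre of whichever pot stands beside the wells, the one to open.
- pot_a: Round nickel polish pot fixed on the kit's deck, 60 mm across, 30 mm high; origin at its underside centre, z up. Two alike, 110 mm apart; either may be the one beside the wells. Thread right- or left-handed, unseen: turned the wrong way the cap stops solid within 8 degrees; the right way it turns easily 55 to 60 degrees to a solid stop, where it lifts straight off; before that it is caught.
- pot_b: Round nickel polish pot fixed on the kit's deck, 60 mm across, 30 mm high; origin at its underside centre, z up. Two alike, 110 mm apart; either may be the one beside the wells. Thread right- or left-handed, unseen: turned the wrong way the cap stops solid within 8 degrees; the right way it turns easily 55 to 60 degrees to a solid stop, where it lifts straight off; before that it is caught.
- cap_a: Brass cap of pot_a, loose, 90 g: disc 56 mm across, 6 mm thick, on the pot's rim; across it an upright thumb bar 44 mm long, 13 mm thick, top 32 mm above the disc's underside; below it a 26 mm plug with two lugs reaches 16 mm into the pot. Origin at the centre of the disc's underside (30 mm above the pot's origin when shut); x along the thumb bar, z up.
- cap_b: Brass cap of pot_b, loose, 90 g: disc 56 mm across, 6 mm thick, on the pot's rim; across it an upright thumb bar 44 mm long, 13 mm thick, top 32 mm above the disc's underside; below it a 26 mm plug with two lugs reaches 16 mm into the pot. Origin at the centre of the disc's underside (30 mm above the pot's origin when shut); x along the thumb bar, z up.
- tin_a: Oxblood shoe polish tin, a plain disc-shaped tin 50 mm across, 28 mm high, about 70 g, standing flat on the bench. Origin at the centre of its underside. The two tins are alike and either may go in either well.
- tin_b: Oxblood shoe polish tin, a plain disc-shaped tin 50 mm across, 28 mm high, about 70 g, standing flat on the bench. Origin at the centre of its underside. The two tins are alike and either may go in either well.
- coin_tin: Bystander: nickel-plated coin tin, loose, 72 mm across, 34 mm high, origin at its underside centre.
- shoehorn: Bystander: bone shoehorn lying flat, loose, 190 mm long along x (from -85 to +103 mm), up to 36 mm wide, 5 mm thick, origin on its underside.
- welt_brush: Bystander: narrow welt brush with beech handle, loose, 170 mm long along x (from -110 to +60 mm), 20 mm wide, 24 mm high, origin at the level of its underside.

How it is judged:
On the way, in this order (a step that is already met when the one before it is completed fails the run):
1. one tin is seated flat in a well and released (((horizontal distance between tin_a and well_0 below 0.008 m and z of tin_a in the frame of well_0 between -0.004 and 0.004 m and angle between tin_a's own z axis and vertical below 0.12 rad and contact force between the fingers and tin_a below 0.2 N) or (horizontal distance between tin_a and well_1 below 0.008 m and z of tin_a in the frame of well_1 between -0.004 and 0.004 m and angle between tin_a's own z axis and vertical below 0.12 rad and contact force between the fingers and tin_a below 0.2 N) or (horizontal distance between tin_b and well_0 below 0.008 m and z of tin_b in the frame of well_0 between -0.004 and 0.004 m and angle between tin_b's own z axis and vertical below 0.12 rad and contact force between the fingers and tin_b below 0.2 N) or (horizontal distance between tin_b and well_1 below 0.008 m and z of tin_b in the frame of well_1 between -0.004 and 0.004 m and angle between tin_b's own z axis and vertical below 0.12 rad and contact force between the fingers and tin_b below 0.2 N))), for 0.2 s.
2. both tins are seated flat, one in each well, and released ((((horizontal distance between tin_a and well_0 below 0.008 m and z of tin_a in the frame of well_0 between -0.004 and 0.004 m and angle between tin_a's own z axis and vertical below 0.12 rad and contact force between the fingers and tin_a below 0.2 N) and (horizontal distance between tin_b and well_1 below 0.008 m and z of tin_b in the frame of well_1 between -0.004 and 0.004 m and angle between tin_b's own z axis and vertical below 0.12 rad and contact force between the fingers and tin_b below 0.2 N)) or ((horizontal distance between tin_a and well_1 below 0.008 m and z of tin_a in the frame of well_1 between -0.004 and 0.004 m and angle between tin_a's own z axis and vertical below 0.12 rad and contact force between the fingers and tin_a below 0.2 N) and (horizontal distance between tin_b and well_0 below 0.008 m and z of tin_b in the frame of well_0 between -0.004 and 0.004 m and angle between tin_b's own z axis and vertical below 0.12 rad and contact force between the fingers and tin_b below 0.2 N)))), for 0.2 s.
3. the cap of the pot beside the wells has been turned loose (over 37 degrees) while still in its pot (((horizontal distance between pot_a and pot_place below 0.03 m and angle between the x axis of cap_a and the x axis of pot_a, either way round above 0.65 rad and z of cap_a in the frame of pot_a below 0.042 m and horizontal distance between cap_a and pot_a below 0.006 m) or (horizontal distance between pot_b and pot_place below 0.03 m and angle between the x axis of cap_b and the x axis of pot_b, either way round above 0.65 rad and z of cap_b in the frame of pot_b below 0.042 m and horizontal distance between cap_b and pot_b below 0.006 m))), for 0.05 s.
At the end, for the whole second after the job is handed in: Tins flat in the two wells, one each (8 mm of centre, 4 mm of floor), untouched; the cap of the pot beside the wells held still by the fingers 35 to 170 mm above its seat, within 80 mm of the pot's axis, tilt under 0.5 rad, touching nothing else; the other pot shut ((((horizontal distance between tin_a and well_0 below 0.008 m and z of tin_a in the frame of well_0 between -0.004 and 0.004 m and angle between tin_a's own z axis and vertical below 0.12 rad and contact force between the fingers and tin_a below 0.2 N) and (horizontal distance between tin_b and well_1 below 0.008 m and z of tin_b in the frame of well_1 between -0.004 and 0.004 m and angle between tin_b's own z axis and vertical below 0.12 rad and contact force between the fingers and tin_b below 0.2 N)) or ((horizontal distance between tin_a and well_1 below 0.008 m and z of tin_a in the frame of well_1 between -0.004 and 0.004 m and angle between tin_a's own z axis and vertical below 0.12 rad and contact force between the fingers and tin_a below 0.2 N) and (horizontal distance between tin_b and well_0 below 0.008 m and z of tin_b in the frame of well_0 between -0.004 and 0.004 m and angle between tin_b's own z axis and vertical below 0.12 rad and contact force between the fingers and tin_b below 0.2 N))) and ((horizontal distance between pot_a and pot_place below 0.03 m and z of cap_a in the frame of pot_a between 0.065 and 0.2 m and horizontal distance between cap_a and pot_a below 0.08 m and angle between cap_a's own z axis and vertical below 0.5 rad and contact force between the fingers and cap_a above 1 N and contact force between cap_a and kit below 0.1 N and contact force between cap_a and pot_a below 0.1 N and contact force between cap_a and pot_b below 0.1 N and contact force between cap_a and cap_b below 0.1 N and linear speed of cap_a below 0.03 m/s and (angle between the x axis of cap_b and the x axis of pot_b, either way round below 0.5 rad and z of cap_b in the frame of pot_b below 0.036 m and distance of cap_b from where it was at the start of the episode below 0.012 m)) or (horizontal distance between pot_b and pot_place below 0.03 m and z of cap_b in the frame of pot_b between 0.065 and 0.2 m and horizontal distance between cap_b and pot_b below 0.08 m and angle between cap_b's own z axis and vertical below 0.5 rad and contact force between the fingers and cap_b above 1 N and contact force between cap_b and kit below 0.1 N and contact force between cap_b and pot_b below 0.1 N and contact force between cap_b and pot_a below 0.1 N and contact force between cap_b and cap_a below 0.1 N and linear speed of cap_b below 0.03 m/s and (angle between the x axis of cap_a and the x axis of pot_a, either way round below 0.5 rad and z of cap_a in the frame of pot_a below 0.036 m and distance of cap_a from where it was at the start of the episode below 0.012 m)))); the arm keeps its last pose, push and grip.
It fails at once if coin tin moved more than 30 mm (distance of coin_tin from where it was at the start of the episode above 0.03 m).
It fails at once if shoehorn moved more than 30 mm (distance of shoehorn from where it was at the start of the episode above 0.03 m).
It fails at once if welt brush moved more than 30 mm (distance of welt_brush from where it was at the start of the episode above 0.03 m).
It fails at once if the cap of the other pot is turned or lifted ((horizontal distance between pot_a and pot_place below 0.03 m and not (angle between the x axis of cap_b and the x axis of pot_b, either way round below 0.5 rad and z of cap_b in the frame of pot_b below 0.036 m and distance of cap_b from where it was at the start of the episode below 0.012 m)) or (horizontal distance between pot_b and pot_place below 0.03 m and not (angle between the x axis of cap_a and the x axis of pot_a, either way round below 0.5 rad and z of cap_a in the frame of pot_a below 0.036 m and distance of cap_a from where it was at the start of the episode below 0.012 m))).
It fails at once if the cap to be opened is forced (over 200 N between its lugs and the pot) (contact force between cap_a and pot_a above 200 N or contact force between cap_b and pot_b above 200 N).
It also fails if it takes over 70 s, if anything falls off the work surface, if the arm or the gripper's body presses on something with over 40 N, if the wrist force passes 120 N, or if a joint passes its speed limit or range.

## Robot

A 6-joint arm with a two-finger parallel gripper is mounted at the origin on the work surface. World frame = base frame: x ahead of the robot, y to its left, z up, the work surface at z = 0. Lengths are in m, angles in rad, forces in N, time in s.
With the tool pointing down it reaches from about 0.3 to 0.85 m from the base axis. Payload 5.4 kg.
Tool frame: the origin (TCP) lies midway between the tips of the shut fingers; the grasp point (between the pads) lies 19 mm behind it; z points along the fingers, y is the line along which they close (so a half turn about z gives the same grasp; the last joint's range is limited). The gripper opens to 85 mm and grips with 20 to 120 N. Pads are 22 mm wide; open, the fingers measure 114 mm over their backs; the gripper's body (76 mm by 85 mm) begins 54 mm behind the grasp point. The pads swing forward as they close: fully open they stand 13 mm farther back than shut.
Start: joints at [1.044, 0.158, 1.597, -0, 1.386, -0.21], TCP at [0.179, 0.546, 0.231] pointing down, gripper open.
Joint ranges: [-2.91, 2.91], [-0.94, 2.29], [0.18, 2.7], [-1.29, 4.43], [0.17, 2.64], [-3, 3]. Speed limits (rad/s): [2.57, 2.57, 3.14, 3.14, 3.14, 3.14].

## Interface

Orientations are given as a 3x3 rotation matrix whose columns are the frame's x, y, z axes.
In Python, from workcell import bot gives the robot as it stands.
- The arm moves only by the tool step_arm, never from a script. Its argument "series" is one flat list of numbers, 6 for each row, row after row: the shift along the tool's x, y, z normalised to -1 to 1, where 1 is 0.02 m, then the turn, a rotation vector about the tool's x, y, z normalised to -1 to 1, where 1 is 0.08 rad. A call has 1 to 12 rows; each row shifts and turns the commanded pose from where the row before left it, along the tool's axes as they then stand; what a row does not reach is not made up. A row lasts 1/12 s, in which the tool goes at most 41.7 mm and 7.16 degrees, less where a joint would pass 70% of its speed; a pose out of reach is approached as far as the arm can. A call with a number of a shift or a turn outside -1 to 1 is refused whole. A call with a gripper value outside its range is refused whole. "gripper" is the opening, from -1 (shut) to 1 (fully open), set as the call begins (left out, the last holds). The fingers move at their own pace and stop on an object; the grip force is fixed at half the most. Time passes only in rows, so rows that do not move let the fingers close. It gives the time, the measured TCP pose, the force, the opening and the grip force at its end, in the units of the state.
- bot.get_obs(): the state, without advancing time (a new reading comes with each control period).
- bot.get_image(name): name is "scene" or "top" or "wrist"; returns the picture (480x640x3 uint8, blue, green, red); there is no depth.
- bot.get_calibration(name): a dict with "camera_matrix" (3x3 intrinsics, pixels), "world_to_cam" (4x4, takes a point from world to camera coordinates); the wrist camera has in their place "mount" (4x4, takes a point from camera to tool coordinates, whose origin is the TCP and whose axes are the flange's). Camera axes: x right, y down, z forward; pixel columns grow to the right and rows downward; lengths in m; the calibration is good to about 2 mm. A picture is of the moment at which its call begins: read the wrist's pose just before it. get_calibration takes no time and is no camera call.
- bot.hand_in(): hands the job in; it is judged then, once.
The state is a dict: "t": time; "joint_pos": joint angles; "joint_vel": joint speeds; "joint_efforts": joint torques, N m; "eef_pos": TCP position; "orientation": TCP orientation; "wrist_force": force on the tool from outside, world axes, zero at the start; "wrist_torque": the same for the moment, N m; "opening": finger opening in m; "grasp_force": force on a finger pad.
Only numpy, scipy, OpenCV 4.12 (cv2) and the standard library are available. Lean on these libraries where they do the work, as an engineer would, in place of code of your own. Each camera call takes 0.05 s, during which the arm holds its last target. There are 200 camera calls.

## Working session

There is one attempt and no reset: what is moved stays moved. The work goes in short steps, Python scripts to look and compute and a tool call to move; the robot and the scene stay as the last step left them, time stands still between calls to the robot, and variables do not carry over. Pictures are saved under pics/ and viewed, at most 10 in all, crops included, and the job is handed in when it is done.

Besides the shell and the picture viewer there is one more tool, called after "Request:" as a command line: name --argument value ..., lists and objects as JSON in quotes. step_arm: Moves the arm, as the interface text tells. Its arguments: {"type":"object","properties":{"series":{"type":"array","items":{"type":"number","minimum":-1,"maximum":1}},"gripper":{"type":"number"}},"required":["series"]}

```bash
ls; mkdir -p pics
python3 - <<'E'
from workcell import bot
import cv2,numpy as np
o=bot.get_obs();print(o)
for n in("scene","top"):
    cv2.imwrite(f"pics/{n}0.png",bot.get_image(n));c=bot.get_calibration(n);print(n,c)
print(bot.get_calibration("wrist"))
E
```

```text
pics
{'t': 0.0, 'joint_pos': array([ 1.04394987e+00,  1.59071393e-01,  1.59822829e+00, -4.07602631e-06,
        1.38619673e+00, -2.10139195e-01]), 'joint_vel': array([-0.00171408, -0.00153789,  0.00053747, -0.00077667, -0.00082779,
       -0.00046938]), 'joint_efforts': array([-3.89650006e-05, -3.95997190e+01, -3.31432736e+01, -1.35088694e-04,
        8.34104227e-03,  4.60770877e-05]), 'eef_pos': array([0.17881274, 0.54586029, 0.23030632]), 'orientation': array([[-9.50266103e-01,  3.11437674e-01, -9.53766460e-04],
       [ 3.11438886e-01,  9.50264756e-01, -1.64761988e-03],
       [ 3.93199750e-04, -1.86271728e-03, -9.99998188e-01]]), 'wrist_force': array([-0.97669306,  0.86509162,  0.7645102 ]), 'wrist_torque': array([ 0.00618554, -0.02400032, -0.04011785]), 'grasp_force': 0.0, 'opening': 0.08498045708361059}
scene {'camera_matrix': array([[500.75299364,   0.        , 325.26987035],
       [  0.        , 500.75299364, 245.08208815],
       [  0.        ,   0.        ,   1.        ]]), 'world_to_cam': array([[-0.04396505,  0.99887095,  0.01799722,  0.05824297],
       [ 0.59017058,  0
[... 520 characters left out ...]
01],
       [ 1.67672600e-01, -7.00337374e-03, -9.85817859e-01,
         9.29077082e-01],
       [ 0.00000000e+00,  0.00000000e+00,  0.00000000e+00,
         1.00000000e+00]])}
{'camera_matrix': array([[408.36778477,   0.        , 319.56058777],
       [  0.        , 408.36778477, 244.60987215],
       [  0.        ,   0.        ,   1.        ]]), 'mount': array([[ 7.77033142e-04, -9.45328134e-01, -3.26119786e-01,
         8.44958918e-02],
       [ 9.99999690e-01,  7.75537873e-04,  1.34598184e-04,
        -3.85005292e-05],
       [ 1.25678794e-04, -3.26119789e-01,  9.45328444e-01,
        -1.42177531e-01],
       [ 0.00000000e+00,  0.00000000e+00,  0.00000000e+00,
         1.00000000e+00]])}
```

View pics/top0.png

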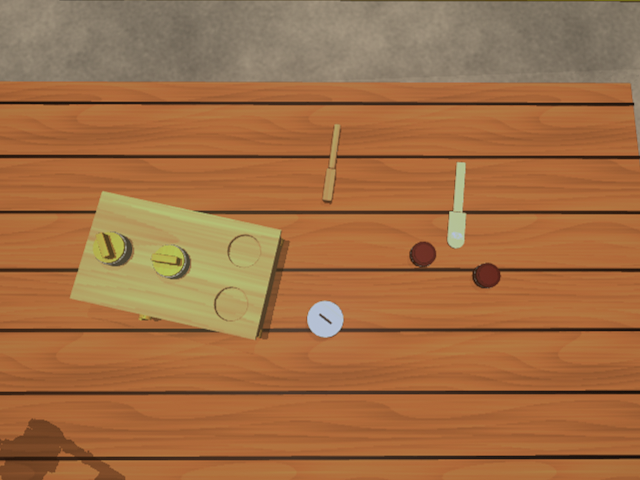

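View pics/scene0.png

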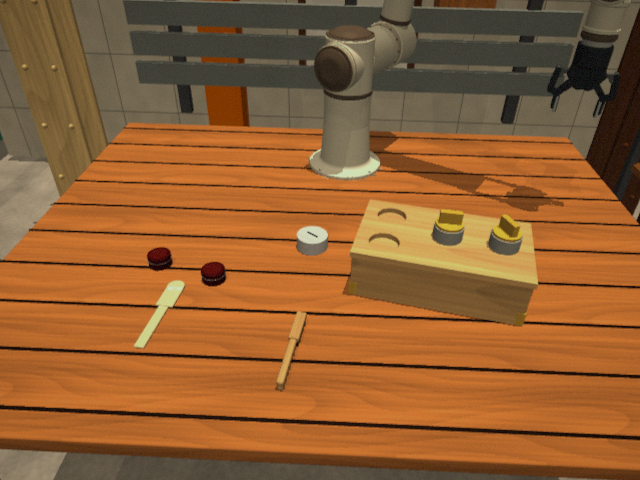

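Top view: tins at (423,254) and (487,275), wells at (244,250) and (232,304), the pot to open at (170,262), the other pot at (110,248), and the shoehorn close to the left tin. The scene view agrees.

```bash
cat > h.py <<'E'
from workcell import bot
import cv2,numpy as np
def cam(n,o=None):
    c=bot.get_calibration(n);K=c["camera_matrix"]
    if n!="wrist": return K,np.linalg.inv(c["world_to_cam"])
    T=np.eye(4);T[:3,:3]=o["orientation"];T[:3,3]=o["eef_pos"];return K,T@c["mount"]
def ray(px,z,K,T):
    d=T[:3,:3]@np.linalg.solve(K,[px[0],px[1],1.]);return T[:3,3]+d*(z-T[2,3])/d[2]
def red(im):
    h=cv2.cvtColor(im,cv2.COLOR_BGR2HSV)
    m=((h[...,2]<110)&(h[...,1]>150)&((h[...,0]<6)|(h[...,0]>172))).astype(np.uint8)
    m=cv2.morphologyEx(m,cv2.MORPH_OPEN,np.ones((5,5)))
    n,l,s,c=cv2.connectedComponentsWithStats(m)
    return [(s[i],c[i]) for i in range(1,n) if s[i][4]>150]
E
python3 - <<'E'
from h import *
K,T=cam("top");np.set_printoptions(precision=4,suppress=True)
for s,c in red(cv2.imread("pics/top0.png")): print("tin",s,c,ray(c,.022,K,T))
K2,T2=cam("scene")
for s,c in red(cv2.imread("pics/scene0.png")): print("scene tin",s,c,ray(c,.018,K2,T2))
for p in [(244,250.5),(232,304)]: print("well",p,ray(p,.11,K,T))
C=[ray(p,.11,K,T)[:2] for p in [(103,192),(281,230),(257,339),(71,298)]];print(np.array(C),np.mean(C,0))
for a,b in zip(C,C[1:]+C[:1]): print(np.linalg.norm(b-a),np.degrees(np.arctan2(*(b-a)[::-1])))
for p in [(170,261),(110,247)]:print("pot",ray(p,.146,K,T))
print("bar",np.degrees(np.arctan2(*(ray((180,260),.17,K,T)-ray((152,257),.17,K,T))[1::-1])))
for n,p in dict(horn=(456,247),hornl=(447,230),horn2=(467,230),coin=(325,319)).items(): print(n,ray(p,.0,K,T))
E
```

```text
tin [480 265  19  20 311] [488.4212 274.8907] [ 0.5175 -0.3999  0.022 ]
scene tin [148 248  21  15 237] [157.5105 254.7004] [ 0.5155 -0.4028  0.018 ]
scene tin [202 263  22  16 280] [212.3714 269.9393] [ 0.5596 -0.2721  0.018 ]
well (244, 250.5) [0.5539 0.081  0.11  ]
well (232, 304) [0.4557 0.1003 0.11  ]
[[0.6654 0.3488]
 [0.5925 0.0131]
 [0.3933 0.0538]
 [0.4668 0.3923]] [0.5295 0.202 ]
0.3434874280245024 -102.2488850240362
0.2033281306837539 168.46065774128286
0.34646162458014845 77.74406120282123
0.20327039834319552 -12.377494330712882
pot [0.5296 0.2057 0.146 ]
pot [0.5547 0.3131 0.146 ]
bar -96.17385470367665
horn [ 0.5781 -0.3434  0.    ]
hornl [ 0.6142 -0.3262  0.    ]
horn2 [ 0.6142 -0.3682  0.    ]
coin [ 0.4303 -0.0702  0.    ]
```

Request:
step_arm --series '[-0.86,-0.92,0,0,0,0,-0.86,-0.92,0,0,0,0,-0.86,-0.92,0,0,0,0,-0.86,-0.92,0,0,0,0,-0.86,-0.92,0,0,0,0,-0.86,-0.92,0,0,0,0,-0.86,-0.92,0,0,0,0,-0.86,-0.92,0,0,0,0,-0.86,-0.92,0,0,0,0,-0.86,-0.92,0,0,0,0,-0.86,-0.92,0,0,0,0,-0.86,-0.92,0,0,0,0]' --gripper 1

```text
t: 1.1
eef_pos: [0.3065, 0.271, 0.2309]
orientation: [[-0.95, 0.311, -0.0], [0.311, 0.95, -0.0], [0.0, -0.0, -1.0]]
wrist_force: [0.3, -0.4, 0.7]
opening: 0.0852
grasp_force: 0.0
```

Request:
step_arm --series '[-0.86,-0.92,0,0,0,0,-0.86,-0.92,0,0,0,0,-0.86,-0.92,0,0,0,0,-0.86,-0.92,0,0,0,0,-0.86,-0.92,0,0,0,0,-0.86,-0.92,0,0,0,0,-0.86,-0.92,0,0,0,0,-0.86,-0.92,0,0,0,0,-0.86,-0.92,0,0,0,0,-0.86,-0.92,0,0,0,0,-0.86,-0.92,0,0,0,0,-0.86,-0.92,0,0,0,0]'

```text
t: 2.1
eef_pos: [0.4339, -0.003, 0.2309]
orientation: [[-0.95, 0.312, -0.001], [0.312, 0.95, 0.0], [0.001, 0.0, -1.0]]
wrist_force: [1.2, -0.8, -0.1]
opening: 0.0855
grasp_force: 0.0
```

Request:
step_arm --series '[-0.86,-0.92,0,0,0,0,-0.86,-0.92,0,0,0,0,-0.86,-0.92,0,0,0,0,-0.86,-0.92,0,0,0,0,-0.86,-0.92,0,0,0,0,-0.86,-0.92,0,0,0,0,-0.86,-0.92,0,0,0,0,-0.86,-0.92,0,0,0,0,-0.86,-0.92,0,0,0,0,-0.86,-0.92,0,0,0,0,-0.86,-0.92,0,0,0,0,-0.86,-0.92,0,0,0,0]'

```text
t: 3.1
eef_pos: [0.5613, -0.2769, 0.2305]
orientation: [[-0.95, 0.312, -0.001], [0.312, 0.95, 0.001], [0.001, 0.0, -1.0]]
wrist_force: [0.3, 0.1, 0.2]
opening: 0.0853
grasp_force: 0.0
```

Request:
step_arm --series '[0,0,0.2,0,0,1,0,0,0.2,0,0,1,0,0,0.2,0,0,1,0,0,0.2,0,0,1,0,0,0.2,0,0,1,0,0,0.2,0,0,1,0,0,0.2,0,0,1,0,0,0.2,0,0,1,0,0,0.2,0,0,1,0,0,0.2,0,0,1,0,0,0.2,0,0,1,0,0,0.2,0,0,1]'

```text
t: 4.1
eef_pos: [0.5608, -0.2757, 0.1824]
orientation: [[-0.286, 0.958, -0.001], [0.958, 0.286, 0.001], [0.001, -0.001, -1.0]]
wrist_force: [-0.0, -1.3, -0.4]
opening: 0.085
grasp_force: 0.0
```

Request:
step_arm --series '[0,0,0.2,0,0,1,0,0,0.2,0,0,1,0,0,0.2,0,0,1,0,0,0.2,0,0,0.7,0,0,0,0,0,0,0,0,0,0,0,0]'

```text
t: 4.6
eef_pos: [0.5608, -0.2757, 0.1666]
orientation: [[0.0, 1.0, -0.001], [1.0, -0.0, 0.001], [0.001, -0.001, -1.0]]
wrist_force: [-0.0, -0.4, -1.0]
opening: 0.0853
grasp_force: 0.0
```

```bash
cat > look.py <<'E'
import sys
from h import *
np.set_printoptions(precision=4,suppress=True)
o=bot.get_obs();im=bot.get_image("wrist");K,T=cam("wrist",o)
cv2.imwrite(f"pics/{sys.argv[1]}.png",im)
print(o["t"],o["eef_pos"],o["orientation"],o["joint_pos"])
for s,c in red(im):
    p=ray(c,float(sys.argv[2]),K,T);print(s,c,p,"tool rel",o["orientation"].T@(p-o["eef_pos"]))
E
python3 look.py w1 0.02
```

```text
4.6 [ 0.5608 -0.2757  0.1666] [[ 0.0003  1.     -0.0011]
 [ 1.     -0.0003  0.0009]
 [ 0.0009 -0.0011 -1.    ]] [-0.65    0.3389  1.5128 -0.      1.2913 -0.6497]
[ 287  186   69   65 3380] [321.5707 218.8799] [ 0.5618 -0.2711  0.02  ] tool rel [0.0045 0.0012 0.1466]
[260 330  30  10 207] [275.2271 333.8406] [ 0.5245 -0.3674  0.02  ] tool rel [-0.0918 -0.0361  0.1466]
[ 240  340   58   52 1059] [271.1568 358.1813] [ 0.5204 -0.3904  0.02  ] tool rel [-0.1148 -0.0402  0.1466]
```

Request:
step_arm --series '[0.22,0.05,1,0,0,0,0,0,1,0,0,0,0,0,1,0,0,0,0,0,1,0,0,0,0,0,1,0,0,0,0,0,1,0,0,0,0,0,1,0,0,0,0,0,0.6,0,0,0,0,0,0.4,0,0,0,0,0,0.1,0,0,0,0,0,0,0,0,0]'

```text
t: 5.57
eef_pos: [0.5623, -0.2717, 0.0055]
orientation: [[0.002, 1.0, 0.0], [1.0, -0.002, -0.0], [-0.0, 0.0, -1.0]]
wrist_force: [0.9, 0.6, 0.2]
opening: 0.0854
grasp_force: 0.0
```

Request:
step_arm --series '[0,0,0,0,0,0,0,0,0,0,0,0,0,0,0,0,0,0,0,0,0,0,0,0,0,0,0,0,0,0,0,0,0,0,0,0,0,0,0,0,0,0,0,0,0,0,0,0]' --gripper -1

```text
t: 6.23
eef_pos: [0.5634, -0.2724, 0.007]
orientation: [[0.002, 1.0, 0.002], [1.0, -0.002, -0.002], [-0.002, 0.002, -1.0]]
wrist_force: [-0.1, -0.8, 6.0]
opening: 0.0478
grasp_force: 62.7
```

Request:
step_arm --series '[0,0,-0.5,0,0,0,0,0,-1,0,0,0,0,0,-1,0,0,0,0,0,-1,0,0,0,0.5,0,-1,0,0,0,1,0,-1,0,0,0,1,0,-1,0,0,0,1,0,-1,0,0,0,1,0,0,0,0,0,1,0,0,0,0,0,1,0,0,0,0,0,1,0,0,0,0,0]'

```text
t: 7.23
eef_pos: [0.5621, -0.1204, 0.1557]
orientation: [[0.002, 1.0, -0.0], [1.0, -0.002, 0.0], [0.0, -0.0, -1.0]]
wrist_force: [0.4, 0.1, -0.9]
opening: 0.0481
grasp_force: 62.0
```

Request:
step_arm --series '[1,0,0,0,0,0,1,0,0,0,0,0,1,0,0,0,0,0,1,-0.4,0,0,0,0,1,0,0,0,0,0,1,0,0,0,0,0,1,0,0,0,0,0,1,0,0,0,0,0,0.5,0,0,0,0,0,0,0,0,0,0,0,0,0,0,0,0,0]'

```text
t: 8.15
eef_pos: [0.5547, 0.0483, 0.1554]
orientation: [[0.001, 1.0, -0.0], [1.0, -0.001, -0.001], [-0.001, -0.0, -1.0]]
wrist_force: [-0.9, -0.4, -1.4]
opening: 0.0484
grasp_force: 62.1
```

```bash
python3 look.py w2 0.158
```

```text
8.15 [0.5547 0.0483 0.1554] [[ 0.001   1.     -0.0002]
 [ 1.     -0.001  -0.0006]
 [-0.0006 -0.0002 -1.    ]] [-0.1299  0.1816  1.726  -0.0006  1.2341 -0.1287]
[273 261  91  25 928] [318.1422 271.1067] [0.5538 0.0739 0.158 ] tool rel [ 0.0256 -0.0009 -0.0026]
[  250   278   140   131 14467] [319.5602 343.6319] [0.5543 0.043  0.158 ] tool rel [-0.0053 -0.0004 -0.0026]
```

View pics/w2.png

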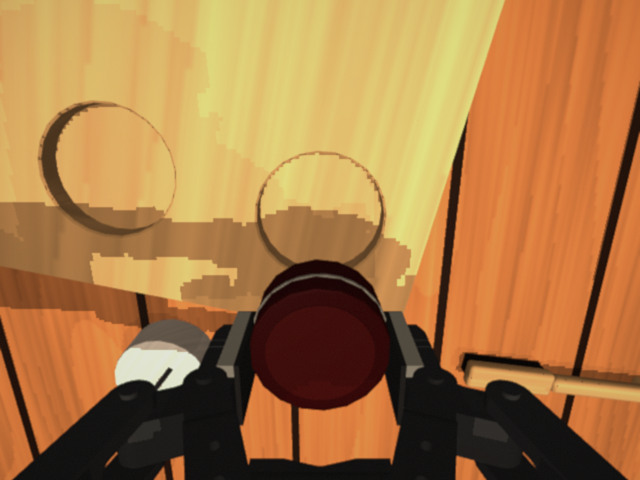

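Wrist view: the tin hangs upright between the pads, top centre about (319,349). The well_1 rim is centred about (321,211), the well_0 rim about (108,168).

Run:
```python
from h import *
o=bot.get_obs();K,T=cam("wrist",o)
for p,z in [((321,211),.11),((108.5,168),.11),((319.5,348),.178)]: print(p,ray(p,z,K,T))
```

```text
(321, 211) [0.5551933  0.08398501 0.11      ]
(108.5, 168) [0.4582788 0.104298  0.11     ]
(319.5, 348) [0.55442097 0.05356632 0.178     ]
```

Request:
step_arm --series '[0.78,0,0,0,0,0,0.77,0.04,0,0,0,0,0,0,0.6,0,0,0,0,0,0.6,0,0,0,0,0,0.4,0,0,0,0,0,0.3,0,0,0,0,0,0.2,0,0,0,0,0,0.1,0,0,0,0,0,0,0,0,0]'

```text
t: 8.95
eef_pos: [0.5554, 0.0791, 0.1107]
orientation: [[0.002, 1.0, -0.001], [1.0, -0.002, -0.0], [-0.0, -0.001, -1.0]]
wrist_force: [0.4, 0.0, -0.7]
opening: 0.0481
grasp_force: 62.1
```

```bash
python3 look.py w3 0.12 | head -1
```

```text
8.95 [0.5554 0.0791 0.1107] [[ 0.0025  1.     -0.0009]
```

View pics/w3.png

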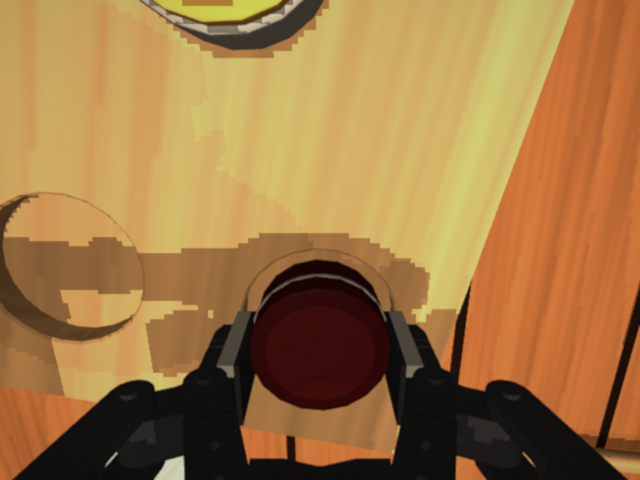

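The tin sits inside the rim (rim centre about (320,319)) with no contact force. I'll lower it a little and release.

Request:
step_arm --series '[0,0,0.1,0,0,0,0,0,0.1,0,0,0,0,0,0,0,0,0]'

```text
t: 9.25
eef_pos: [0.5561, 0.0794, 0.1075]
orientation: [[0.002, 1.0, 0.001], [1.0, -0.002, -0.0], [-0.0, 0.001, -1.0]]
wrist_force: [0.2, 0.4, -0.7]
opening: 0.0476
grasp_force: 62.0
```

Request:
step_arm --series '[0,0,0,0,0,0,0,0,0,0,0,0,0,0,0,0,0,0,0,0,0,0,0,0,0,0,0,0,0,0,0,0,-0.5,0,0,0,0,0,-1,0,0,0,0,0,-1,0,0,0,0,0,-1,0,0,0,0,0,0,0,0,0,0,0,0,0,0,0]' --gripper 1

```text
t: 10.17
eef_pos: [0.5568, 0.0794, 0.1792]
orientation: [[0.002, 1.0, 0.004], [1.0, -0.002, -0.0], [-0.0, 0.004, -1.0]]
wrist_force: [-0.4, -1.6, -0.2]
opening: 0.0854
grasp_force: 0.0
```

```bash
python3 look.py w4 0.12
python3 - <<'E'
from h import *
im=bot.get_image("top");cv2.imwrite("pics/top1.png",im);K,T=cam("top")
for s,c in red(im): print(s,c,ray(c,.126,K,T))
E
```

```text
10.1667 [0.5568 0.0794 0.1792] [[ 0.002   1.      0.0036]
 [ 1.     -0.002  -0.0003]
 [-0.0003  0.0036 -1.    ]] [-0.0732  0.1678  1.692  -0.      1.2781 -0.0712]
[ 271  221   93   90 6574] [316.9513 265.8998] [0.5553 0.0821 0.12  ] tool rel [ 0.0027 -0.0017  0.0592]
[480 265  18  21 303] [488.24092409 275.29372937] [ 0.5059718  -0.36314843  0.126     ]
```

View pics/w4.png

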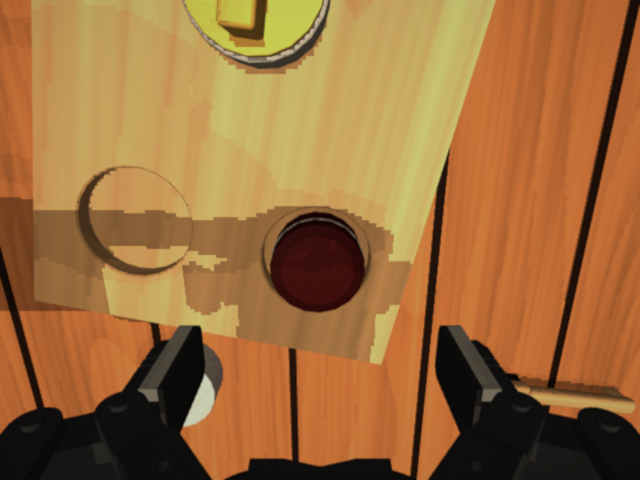

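The tin lies flat in well_1: top centre (317,266), rim centre about (316,258). Now the second tin.

Request:
step_arm --series '[-1,-0.09,0,0,0,0,-1,-0.09,0,0,0,0,-1,-0.09,0,0,0,0,-1,-0.09,0,0,0,0,-1,-0.09,0,0,0,0,-1,-0.09,0,0,0,0,-1,-0.09,0,0,0,0,-1,-0.09,0,0,0,0,-1,-0.09,0,0,0,0,-1,-0.09,0,0,0,0,-1,-0.09,0,0,0,0,-1,-0.09,0,0,0,0]'

```text
t: 11.27
eef_pos: [0.5325, -0.161, 0.1756]
orientation: [[0.002, 1.0, -0.003], [1.0, -0.002, 0.002], [0.002, -0.003, -1.0]]
wrist_force: [-0.2, -0.4, -0.0]
opening: 0.0858
grasp_force: 0.0
```

Request:
step_arm --series '[-1,-0.09,0,0,0,0,-1,-0.09,0,0,0,0,-1,-0.09,0,0,0,0,-1,-0.09,0,0,0,0,-1,-0.09,0,0,0,0,-1,-0.09,0,0,0,0,-1,-0.09,0,0,0,0,-1,-0.09,0,0,0,0,-1,-0.09,0,0,0,0,-1,-0.09,0,0,0,0,-1,0,0,0,0,0,-1,0,0,0,0,0]'

```text
t: 12.27
eef_pos: [0.5142, -0.4007, 0.1753]
orientation: [[0.002, 1.0, -0.002], [1.0, -0.002, 0.002], [0.002, -0.002, -1.0]]
wrist_force: [-0.9, -0.3, 0.4]
opening: 0.0855
grasp_force: 0.0
```

Request:
step_arm --series '[0,0,0,0,0,0]'

```text
t: 12.35
eef_pos: [0.5138, -0.4032, 0.1754]
orientation: [[0.005, 1.0, -0.002], [1.0, -0.005, 0.0], [0.0, -0.002, -1.0]]
wrist_force: [0.5, -1.1, 0.2]
opening: 0.0857
grasp_force: 0.0
```

```bash
python3 look.py w5 0.02
```

```text
12.35 [ 0.5138 -0.4032  0.1754] [[ 0.0049  1.     -0.0019]
 [ 1.     -0.0049  0.0004]
 [ 0.0004 -0.0019 -1.    ]] [-0.8495  0.4011  1.415  -0.0012  1.3271 -0.8444]
[ 294  183   65   65 3155] [326.7223 216.1185] [ 0.5186 -0.399   0.02  ] tool rel [0.0042 0.0051 0.1554]
```

Request:
step_arm --series '[0.23,0.23,1,0,0,0,0,0,1,0,0,0,0,0,1,0,0,0,0,0,1,0,0,0,0,0,1,0,0,0,0,0,1,0,0,0,0,0,1,0,0,0,0,0,0.9,0,0,0,0,0,0.4,0,0,0,0,0,0.2,0,0,0,0,0,0,0,0,0]'

```text
t: 13.32
eef_pos: [0.5193, -0.3947, 0.0063]
orientation: [[0.002, 1.0, -0.001], [1.0, -0.002, 0.002], [0.002, -0.001, -1.0]]
wrist_force: [-0.8, -0.1, 0.2]
opening: 0.0856
grasp_force: 0.0
```

Request:
step_arm --series '[0,0,0,0,0,0,0,0,0,0,0,0,0,0,0,0,0,0,0,0,0,0,0,0,0,0,0,0,0,0,0,0,0,0,0,0,0,0,0,0,0,0,0,0,0,0,0,0]' --gripper -1

```text
t: 13.98
eef_pos: [0.5208, -0.397, 0.0092]
orientation: [[0.002, 1.0, 0.002], [1.0, -0.002, -0.002], [-0.002, 0.002, -1.0]]
wrist_force: [-0.2, 0.1, 6.4]
opening: 0.0478
grasp_force: 62.6
```

Request:
step_arm --series '[0,0,-0.5,0,0,0,0,0,-1,0,0,0,0,0,-1,0,0,0,0,0,-1,0,0,0,0.5,-0.1,-1,0,0,0,1,-0.2,-1,0,0,0,1,-0.2,-1,0,0,0,1,-0.2,-1,0,0,0,1,-0.2,0,0,0,0,1,-0.2,0,0,0,0,1,-0.2,0,0,0,0,1,-0.2,0,0,0,0]'

```text
t: 14.98
eef_pos: [0.4895, -0.2446, 0.1577]
orientation: [[0.002, 1.0, -0.0], [1.0, -0.002, 0.0], [0.0, -0.0, -1.0]]
wrist_force: [0.9, -0.1, -0.1]
opening: 0.0478
grasp_force: 62.0
```

Request:
step_arm --series '[1,-0.15,0,0,0,0,1,-0.15,0,0,0,0,1,-0.15,0,0,0,0,1,-0.15,0,0,0,0,1,-0.15,0,0,0,0,1,-0.15,0,0,0,0,1,-0.15,0,0,0,0,1,-0.15,0,0,0,0,1,-0.1,0,0,0,0,1,-0.1,0,0,0,0,1,-0.1,0,0,0,0,1,-0.1,0,0,0,0]'

```text
t: 15.98
eef_pos: [0.458, -0.0047, 0.1576]
orientation: [[0.002, 1.0, -0.0], [1.0, -0.002, 0.0], [0.0, -0.0, -1.0]]
wrist_force: [0.3, 0.6, -0.8]
opening: 0.0479
grasp_force: 62.0
```

Request:
step_arm --series '[1,0,0,0,0,0,1,0,0,0,0,0,1,0,0,0,0,0,0.8,0,0,0,0,0,0,0,0,0,0,0,0,0,0,0,0,0]'

```text
t: 16.48
eef_pos: [0.4583, 0.0706, 0.1574]
orientation: [[0.0, 1.0, -0.0], [1.0, -0.0, -0.0], [-0.0, -0.0, -1.0]]
wrist_force: [-0.2, -0.9, -1.3]
opening: 0.0476
grasp_force: 62.0
```

```bash
python3 look.py w6 0.158
```

```text
16.4833 [0.4583 0.0706 0.1574] [[ 0.0002  1.     -0.0001]
 [ 1.     -0.0002 -0.0004]
 [-0.0004 -0.0001 -1.    ]] [-0.1085 -0.0635  1.9785 -0.0004  1.2267 -0.1081]
[461 207  54  59 726] [480.4118 230.2011] [0.5163 0.1114 0.158 ] tool rel [ 0.0409  0.0579 -0.0006]
[ 471  216  112  101 4036] [520.968  259.8585] [0.5328 0.0999 0.158 ] tool rel [ 0.0293  0.0745 -0.0006]
[275 268  91  24 958] [319.8622 277.5115] [0.4581 0.0927 0.158 ] tool rel [ 0.0222 -0.0003 -0.0006]
[  252   285   136   127 13767] [319.5953 348.6003] [0.458  0.0616 0.158 ] tool rel [-0.0089 -0.0003 -0.0006]
```

View pics/w6.png

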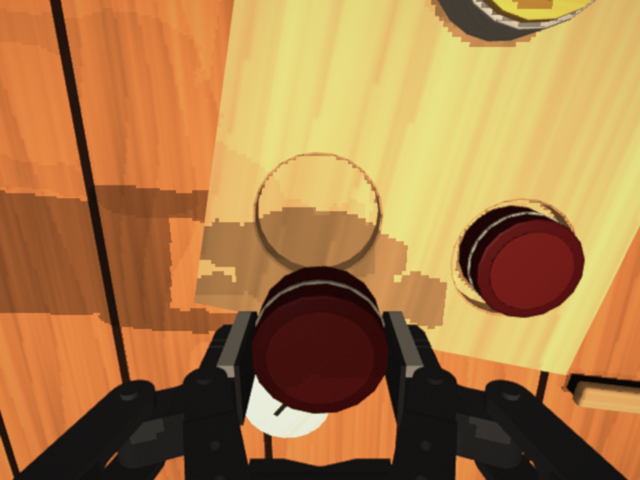

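The empty well is at (318,212), the held tin's top centre at (320,352), and the first tin is seated at right.

Request:
step_arm --series '[0.8,-0.02,0,0,0,0,0.85,0,0,0,0,0,0,0,0.6,0,0,0,0,0,0.6,0,0,0,0,0,0.4,0,0,0,0,0,0.3,0,0,0,0,0,0.2,0,0,0,0,0,0.15,0,0,0,0,0,0.1,0,0,0,0,0,0,0,0,0]'

```text
t: 17.37
eef_pos: [0.4583, 0.1031, 0.1102]
orientation: [[0.002, 1.0, -0.0], [1.0, -0.002, -0.0], [-0.0, -0.0, -1.0]]
wrist_force: [0.2, 0.1, -0.5]
opening: 0.0482
grasp_force: 62.0
```

No contact; release and rise.

Request:
step_arm --series '[0,0,0,0,0,0,0,0,0,0,0,0,0,0,0,0,0,0,0,0,0,0,0,0,0,0,0,0,0,0,0,0,-0.5,0,0,0,0,0,-1,0,0,0,0,0,-1,0,0,0,0,0,-1,0,0,0,0,0,-1,0,0,0,0,0,-1,0,0,0,0,0,0,0,0,0]' --gripper 1

```text
t: 18.37
eef_pos: [0.461, 0.1032, 0.2257]
orientation: [[0.002, 1.0, 0.009], [1.0, -0.002, -0.0], [-0.0, 0.009, -1.0]]
wrist_force: [-0.1, 0.1, 1.5]
opening: 0.0854
grasp_force: 0.0
```

```bash
python3 look.py w7 0.126
```

```text
18.3667 [0.461  0.1032 0.2257] [[ 0.0018  1.      0.0089]
 [ 1.     -0.0018 -0.0003]
 [-0.0003  0.0089 -1.    ]] [-0.0363 -0.1169  1.888  -0.      1.3616 -0.0345]
[ 276  207   76   75 4480] [313.7605 244.1605] [0.4579 0.1043 0.126 ] tool rel [ 0.0011 -0.0039  0.0996]
[ 424  237   78   72 4304] [462.3959 272.3743] [0.5535 0.0846 0.126 ] tool rel [-0.0184  0.0916  0.1005]
```

View pics/w7.png

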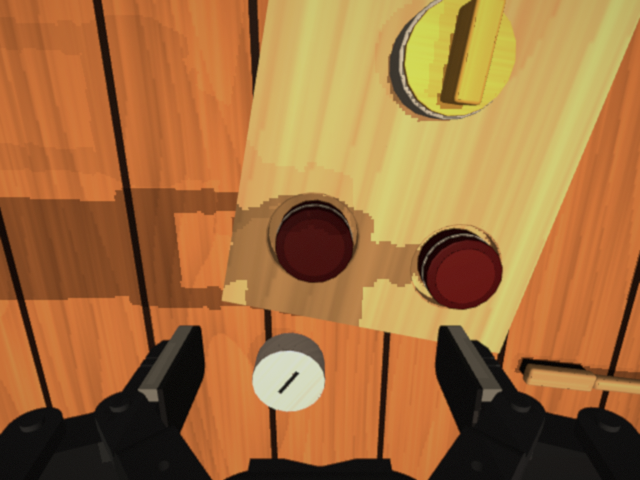

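Both tins are seated flat ((314,244) and (462,272), each within its rim). The cap to open is at about (460,57). Moving over it.

Request:
step_arm --series '[0.9,0.58,0,0,0,0,0.9,0.58,0,0,0,0,0.85,0.58,0,0,0,0,0.85,0.58,0,0,0,0,0.85,0.58,0,0,0,0,0.85,0.58,0,0,0,0,0,0,0,0,0,0,0,0,0,0,0,0]'

```text
t: 19.08
eef_pos: [0.5275, 0.2074, 0.219]
orientation: [[0.001, 1.0, -0.002], [1.0, -0.001, -0.001], [-0.001, -0.002, -1.0]]
wrist_force: [-0.9, -0.5, -0.4]
opening: 0.0852
grasp_force: 0.0
```

```bash
python3 look.py w8 0.126
```

```text
19.0833 [0.5275 0.2074 0.219 ] [[ 0.0007  1.     -0.0024]
 [ 1.     -0.0007 -0.0007]
 [-0.0007 -0.0024 -1.    ]] [ 0.1616  0.1487  1.6326 -0.0003  1.3629  0.1624]
[209 342  49  22 408] [234.348  349.8676] [0.47   0.1359 0.126 ] tool rel [-0.0715 -0.0573  0.0932]
[ 194  355   63   63 3110] [225.6399 386.9994] [0.4619 0.106  0.126 ] tool rel [-0.1014 -0.0653  0.0932]
[330 367  50  16 371] [353.3666 373.1536] [0.5501 0.1175 0.126 ] tool rel [-0.0898  0.0229  0.093 ]
[ 326  379   67   62 3312] [358.9013 409.4758] [0.5548 0.087  0.126 ] tool rel [-0.1203  0.0276  0.093 ]
```

View pics/w8.png

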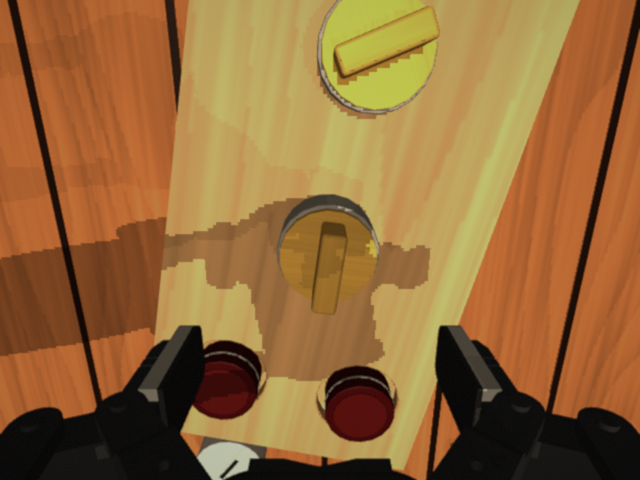

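Cap disc at (328,252). The bar's top face spans about (319,250)–(346,250) to (312,313)–(336,313), with its dark end face above that; the other cap is at (385,50).

Run:
```python
from h import *
o=bot.get_obs();K,T=cam("wrist",o)
f=lambda p,z:ray(p,z,K,T)
C=[f(p,.172) for p in [(319,250),(346,250),(336,313),(312,313)]]
a=(C[0]+C[1])/2;b=(C[2]+C[3])/2
print(np.round(C,4),np.linalg.norm(a-b),(a+b)/2,np.degrees(np.arctan2(*(a-b)[1::-1])),"disc",f((328.5,252),.146))
im=cv2.imread("pics/w8.png")[190:330,260:400];cv2.imwrite("pics/c8.png",cv2.resize(im,None,fx=4,fy=4))
```

```text
[[0.5266 0.2229 0.172 ]
 [0.5399 0.2229 0.172 ]
 [0.5354 0.188  0.172 ]
 [0.523  0.188  0.172 ]] 0.03509095851294254 [0.53124578 0.20545603 0.172     ] 83.31055706773137 disc [0.53188028 0.21232101 0.146     ]
```

View pics/c8.png

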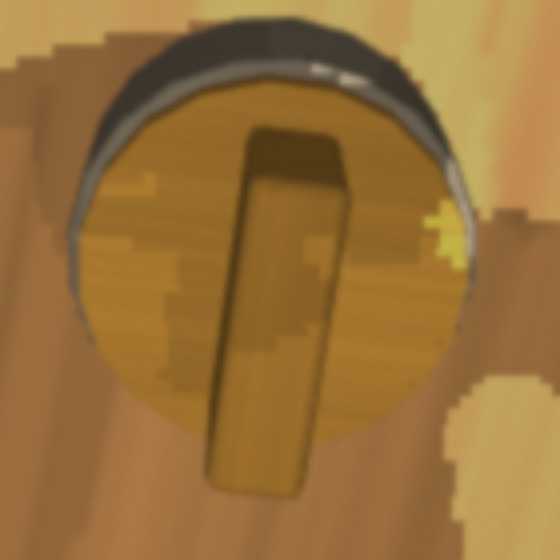

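Request:
step_arm --series '[0.07,0.2,0.3,0,0,0.8,0,0,0.6,0,0,0.7,0,0,0.7,0,0,0,0,0,0.7,0,0,0,0,0,0.6,0,0,0,0,0,0.35,0,0,0,0,0,0.2,0,0,0,0,0,0,0,0,0]'

```text
t: 19.8
eef_pos: [0.5315, 0.2081, 0.1504]
orientation: [[0.122, 0.993, -0.002], [0.993, -0.122, -0.0], [-0.001, -0.002, -1.0]]
wrist_force: [-0.2, 0.2, -0.2]
opening: 0.0851
grasp_force: 0.0
```

Request:
step_arm --series '[0,0,0,0,0,0,0,0,0,0,0,0,0,0,0,0,0,0,0,0,0,0,0,0,0,0,0,0,0,0,0,0,0,0,0,0,0,0,0,0,0,0,0,0,0,0,0,0,0,0,0,0,0,0,0,0,0,0,0,0]' --gripper -1

```text
t: 20.63
eef_pos: [0.5325, 0.2086, 0.1517]
orientation: [[0.122, 0.993, 0.001], [0.993, -0.122, 0.0], [0.0, 0.001, -1.0]]
wrist_force: [-0.5, 0.6, 3.9]
opening: 0.0116
grasp_force: 61.2
```

```bash
cat > st.py <<'E'
from h import *
np.set_printoptions(precision=4,suppress=True)
o=bot.get_obs()
R=o["orientation"];print(o["t"],o["eef_pos"],"yaw",np.degrees(np.arctan2(R[1,0],R[0,0])),"F",o["wrist_force"],"M",o["wrist_torque"],o["opening"],o["joint_pos"][5])
E
python3 st.py
```

```text
20.6333 [0.5325 0.2086 0.1517] yaw 83.01128777825622 F [-0.4952  0.5877  3.8932] M [0.0257 0.0049 0.0222] 0.01161392936286496 0.2840298710152506
```

Request:
step_arm --series '[0,0,0,0,0,0.5,0,0,0,0,0,0.5,0,0,0,0,0,0]'

```text
t: 20.88
eef_pos: [0.5325, 0.2085, 0.1517]
orientation: [[0.202, 0.979, 0.001], [0.979, -0.202, 0.0], [0.0, 0.001, -1.0]]
wrist_force: [-0.6, -0.1, 4.2]
opening: 0.0115
grasp_force: 61.3
```

```bash
python3 st.py
```

```text
20.8833 [0.5325 0.2085 0.1517] yaw 78.3685599109698 F [-0.5603 -0.0743  4.1867] M [-0.0311 -0.0061 -0.0693] 0.01151131492673236 0.3650647184553681
```

Request:
step_arm --series '[0,0,0,0,0,0.4,0,0,0,0,0,0.4,0,0,0,0,0,0]'

```text
t: 21.13
eef_pos: [0.5324, 0.2086, 0.1517]
orientation: [[0.263, 0.965, 0.001], [0.965, -0.263, 0.0], [0.0, 0.001, -1.0]]
wrist_force: [0.8, -0.4, 4.0]
opening: 0.0116
grasp_force: 61.4
```

```bash
python3 st.py
```

```text
21.1333 [0.5324 0.2086 0.1517] yaw 74.77241850819762 F [ 0.7704 -0.3837  4.0495] M [ 0.0022  0.0411 -0.0991] 0.011613813838110314 0.42782299502281423
```

Request:
step_arm --series '[0,0,0,0,0,0.4,0,0,0,0,0,0.4,0,0,0,0,0,0]'

```text
t: 21.38
eef_pos: [0.5324, 0.2086, 0.1517]
orientation: [[0.323, 0.946, 0.001], [0.946, -0.323, 0.0], [0.0, 0.001, -1.0]]
wrist_force: [-0.1, -0.5, 4.6]
opening: 0.0115
grasp_force: 61.5
```

```bash
python3 st.py
```

```text
21.3833 [0.5324 0.2086 0.1517] yaw 71.13555034942495 F [-0.0603 -0.5074  4.6235] M [-0.0161  0.0843 -0.1045] 0.011455039430447483 0.49132480969478637
```

Easy turning past 8°, so this is the right direction.

Request:
step_arm --series '[0,0,0,0,0,0.8,0,0,0,0,0,0.8,0,0,0,0,0,0.8,0,0,0,0,0,0.8,0,0,0,0,0,0.8,0,0,0,0,0,0]'

```text
t: 21.88
eef_pos: [0.5325, 0.2086, 0.1517]
orientation: [[0.605, 0.796, 0.001], [0.796, -0.605, 0.0], [0.001, 0.001, -1.0]]
wrist_force: [-0.3, 0.4, 4.7]
opening: 0.0117
grasp_force: 61.5
```

```bash
python3 st.py
```

```text
21.8833 [0.5325 0.2086 0.1517] yaw 52.745132193072514 F [-0.2774  0.3598  4.6552] M [-0.0371  0.0649 -0.0828] 0.011703039611334662 0.8122566332190494
```

Request:
step_arm --series '[0,0,0,0,0,0.8,0,0,0,0,0,0.8,0,0,0,0,0,0.8,0,0,0,0,0,0.8,0,0,0,0,0,0.5,0,0,0,0,0,0]'

```text
t: 22.38
eef_pos: [0.5325, 0.2086, 0.1518]
orientation: [[0.811, 0.586, 0.001], [0.586, -0.811, 0.0], [0.001, 0.0, -1.0]]
wrist_force: [-0.0, -0.7, 4.4]
opening: 0.0117
grasp_force: 61.5
```

```bash
python3 st.py
```

```text
22.3833 [0.5325 0.2086 0.1518] yaw 35.847214521602446 F [-0.0225 -0.6839  4.4135] M [ 0.052   0.0919 -0.0225] 0.011744262555378204 1.1072142620353116
```

Request:
step_arm --series '[0,0,0,0,0,0.4,0,0,0,0,0,0.4,0,0,0,0,0,0.4,0,0,0,0,0,0]'

```text
t: 22.72
eef_pos: [0.5325, 0.2086, 0.1518]
orientation: [[0.863, 0.506, 0.001], [0.506, -0.863, 0.0], [0.001, 0.0, -1.0]]
wrist_force: [-0.3, 0.2, 4.1]
opening: 0.0113
grasp_force: 61.5
```

```bash
python3 st.py
```

```text
22.7167 [0.5325 0.2086 0.1518] yaw 30.37419666891456 F [-0.2828  0.1654  4.0718] M [ 0.0419  0.0107 -0.0906] 0.011348675733352024 1.2027566601900646
```

Request:
step_arm --series '[0,0,0,0,0,0.3,0,0,0,0,0,0,0,0,0,0,0,0]'

```text
t: 22.97
eef_pos: [0.5325, 0.2086, 0.1517]
orientation: [[0.874, 0.486, 0.001], [0.486, -0.874, 0.0], [0.001, 0.0, -1.0]]
wrist_force: [-1.1, -0.2, 4.4]
opening: 0.0118
grasp_force: 61.5
```

```bash
python3 st.py
```

```text
22.9667 [0.5325 0.2086 0.1517] yaw 29.059282162777922 F [-1.1098 -0.2056  4.4473] M [ 0.0589  0.0685 -0.1277] 0.011789972687558546 1.225645906273547
```

Request:
step_arm --series '[0,0,0,0,0,0.25,0,0,0,0,0,0.25,0,0,0,0,0,0]'

```text
t: 23.22
eef_pos: [0.5325, 0.2086, 0.1518]
orientation: [[0.893, 0.45, 0.001], [0.45, -0.893, 0.0], [0.001, 0.0, -1.0]]
wrist_force: [0.2, 0.9, 4.8]
opening: 0.0119
grasp_force: 61.5
```

```bash
python3 st.py
```

```text
23.2167 [0.5325 0.2086 0.1518] yaw 26.73501117502675 F [0.1564 0.9077 4.8102] M [ 0.0683  0.0288 -0.1097] 0.011907617700615332 1.266220799670059
```

Request:
step_arm --series '[0,0,0,0,0,0.2,0,0,0,0,0,0,0,0,0,0,0,0]'

```text
t: 23.47
eef_pos: [0.5325, 0.2086, 0.1517]
orientation: [[0.9, 0.436, 0.001], [0.436, -0.9, 0.0], [0.001, 0.0, -1.0]]
wrist_force: [-0.1, -0.1, 4.8]
opening: 0.0118
grasp_force: 61.5
```

```bash
python3 st.py
```

```text
23.4667 [0.5325 0.2086 0.1517] yaw 25.859580108658175 F [-0.1088 -0.0897  4.8001] M [-0.0243  0.0357 -0.0614] 0.01175853330676147 1.2815207316957424
```

Request:
step_arm --series '[0,0,0,0,0,0.2,0,0,0,0,0,0,0,0,0,0,0,0]'

```text
t: 23.72
eef_pos: [0.5325, 0.2086, 0.1518]
orientation: [[0.907, 0.422, 0.001], [0.422, -0.907, 0.0], [0.001, 0.0, -1.0]]
wrist_force: [0.4, 0.2, 4.2]
opening: 0.0116
grasp_force: 61.5
```

```bash
python3 st.py
```

```text
23.7167 [0.5325 0.2086 0.1518] yaw 24.940544745422205 F [0.4358 0.2462 4.2188] M [ 0.0335  0.0589 -0.0384] 0.011569872328402234 1.2975323715359657
```

Request:
step_arm --series '[0,0,0,0,0,0.2,0,0,0,0,0,0,0,0,0,0,0,0]'

```text
t: 23.97
eef_pos: [0.5325, 0.2086, 0.1517]
orientation: [[0.913, 0.407, 0.001], [0.407, -0.913, 0.0], [0.001, 0.0, -1.0]]
wrist_force: [0.4, 0.6, 4.8]
opening: 0.0114
grasp_force: 61.5
```

```bash
python3 st.py
```

```text
23.9667 [0.5325 0.2086 0.1517] yaw 24.026573751324747 F [0.3623 0.5914 4.7944] M [ 0.0189  0.0007 -0.0316] 0.011361536256809761 1.3135099309515792
```

Request:
step_arm --series '[0,0,0,0,0,0.2,0,0,0,0,0,0,0,0,0,0,0,0]'

```text
t: 24.22
eef_pos: [0.5325, 0.2087, 0.1517]
orientation: [[0.92, 0.392, 0.001], [0.392, -0.92, 0.0], [0.001, -0.0, -1.0]]
wrist_force: [0.4, 0.4, 5.4]
opening: 0.0116
grasp_force: 61.5
```

```bash
python3 st.py
```

```text
24.2167 [0.5325 0.2087 0.1517] yaw 23.089601739380864 F [0.4378 0.444  5.4002] M [ 0.1006  0.0617 -0.0111] 0.011618301393883222 1.3298802432848769
```

Request:
step_arm --series '[0,0,-0.08,0,0,0,0,0,0,0,0,0]'

```text
t: 24.38
eef_pos: [0.5315, 0.2085, 0.1522]
orientation: [[0.92, 0.391, -0.002], [0.391, -0.92, -0.0], [-0.002, -0.001, -1.0]]
wrist_force: [-0.0, 1.6, -0.3]
opening: 0.0117
grasp_force: 60.6
```

```bash
python3 st.py
```

```text
24.3833 [0.5315 0.2085 0.1522] yaw 23.04031150515962 F [-0.0329  1.617  -0.3246] M [ 0.1345  0.006  -0.0173] 0.011706423853741545 1.3307535913738664
```

Request:
step_arm --series '[0,0,-0.08,0,0,0,0,0,0,0,0,0]'

```text
t: 24.55
eef_pos: [0.5314, 0.2084, 0.1538]
orientation: [[0.921, 0.391, -0.002], [0.391, -0.921, -0.0], [-0.002, -0.001, -1.0]]
wrist_force: [-1.2, 0.5, -1.1]
opening: 0.0116
grasp_force: 60.6
```

```bash
python3 st.py
```

```text
24.55 [0.5314 0.2084 0.1538] yaw 22.995800335661748 F [-1.1873  0.5043 -1.1021] M [0.0743 0.1428 0.0101] 0.011600175948452135 1.3314796476196966
```

Request:
step_arm --series '[0,0,-0.1,0,0,0,0,0,-0.1,0,0,0,0,0,0,0,0,0]'

```text
t: 24.8
eef_pos: [0.5323, 0.2085, 0.1589]
orientation: [[0.921, 0.39, 0.0], [0.39, -0.921, 0.0], [0.0, 0.0, -1.0]]
wrist_force: [-0.8, 0.1, -0.2]
opening: 0.0116
grasp_force: 60.6
```

```bash
python3 st.py
```

```text
24.8 [0.5323 0.2085 0.1589] yaw 22.97295844460783 F [-0.7996  0.0623 -0.1769] M [0.0783 0.1284 0.029 ] 0.01162420072171704 1.331932694012127
```

Free: it lifts without force.

Request:
step_arm --series '[0,0,-0.3,0,0,0,0,0,-0.4,0,0,0,0,0,-0.4,0,0,0,0,0,-0.5,0,0,0,0,0,-0.5,0,0,0,0,0,-0.5,0,0,0,0,0,-0.4,0,0,0,0,0,-0.3,0,0,0,0,0,-0.1,0,0,0,0,0,0,0,0,0,0,0,0,0,0,0,0,0,0,0,0,0]'

```text
t: 25.8
eef_pos: [0.5317, 0.2084, 0.2257]
orientation: [[0.921, 0.39, -0.001], [0.39, -0.921, -0.0], [-0.001, -0.0, -1.0]]
wrist_force: [0.6, -0.5, -0.5]
opening: 0.0112
grasp_force: 60.6
```

```bash
python3 st.py; python3 look.py w9 0.126 | tail -4
python3 - <<'E'
from h import *
a=cv2.imread("pics/w9.png");b=bot.get_image("scene")[150:330,310:610]
b=cv2.resize(b,(800,480));cv2.imwrite("pics/m9.png",np.hstack([cv2.resize(a,(400,300)),cv2.resize(b,(400,300))]))
E
```

```text
25.8 [0.5317 0.2084 0.2257] yaw 22.962832432796233 F [ 0.6375 -0.5055 -0.4584] M [0.0249 0.0402 0.0445] 0.011222916308995145 1.3320575036898348
[464 239  36  36 337] [478.3828 253.8783] [0.5653 0.1139 0.126 ] tool rel [-0.0057  0.1002  0.0997]
[ 472  246   78   71 4328] [510.5966 281.1   ] [0.5571 0.0852 0.126 ] tool rel [-0.0245  0.1234  0.0997]
[382 342  46  20 351] [402.9858 349.1254] [0.4843 0.1262 0.126 ] tool rel [-0.0756  0.0573  0.0998]
[ 389  353   56   30 1097] [413.9799 366.7776] [0.4745 0.1126 0.126 ] tool rel [-0.0899  0.0659  0.0998]
```

View pics/m9.png

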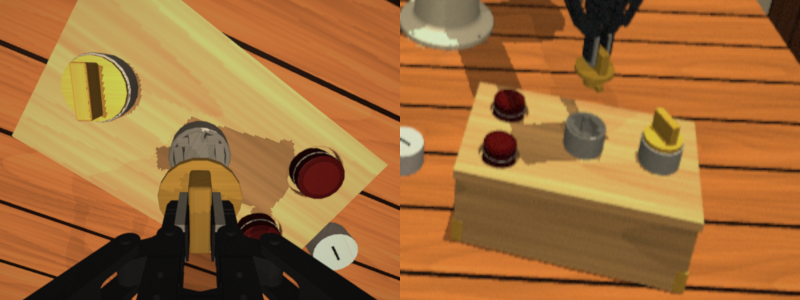

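The cap hangs upright in the gripper at (200,185) left and (597,70) right, above the open pot. Both tins are seated and the other pot is still shut. Handing in.

```bash
python3 -c "
from workcell import bot
print(bot.hand_in())"
```

```text
the job is handed in; nothing more can be done
None
```

I handed the job in at about 26 s: both tins look flat in their wells, and the opened pot's cap is held upright about 74 mm above its pot. The other pot is still shut, the bystanders were not touched, and hand-in returned no verdict.

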